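Tip a board flat and square it to the saw fence

TASK

Two boards stand on edge in front of the aluminium fence. Without gripping or lifting it, push the one with the blue tape over away from you so that it falls flat on the saw carriage with the taped face up, then push it forward until its long edge sits flush along the front face of the fence, ready for cutting. Leave the red-taped board standing and everything else where it is.

Things in the scene. Friction and masses are not known exactly. Their poses are not given: they have to be found in the camera images.
- board: The work: reddish-brown board 68 mm wide, 152 long, 20 thick, 0.09 to 0.19 kg, blue tape on one face. Stands on its long narrow edge (68 mm high), roughly parallel to the fence, between it and the robot. Origin: centre of the untaped face. Own axes: x across the width, y along the length, z through the thickness to the taped face. At the start z points level towards the robot, x up; flat with tape up, z is up.
- board_center (a point): Centre of the work board, 10 mm along board z from its origin; 34 mm above the carriage while it stands on edge, 10 mm when flat; 34 mm in front of the fence face when flat and flush. Pushed slowly near the top, the board tips about its far lower edge; with its top about 20 mm forward it passes its balance point and falls flat by itself, short of the fence.
- board_tape (a point): Middle of the strip of blue masking tape, 26 mm wide, that crosses the face of the work board near one end (45 mm along board y from the centre).
- other_board: A second board, alike in all but its red tape, standing on edge in the same way beside the work board, to its left or right, 20 mm or more from it end to end. Same origin and axes. Must stay standing where it is.
- fence: Straight aluminium bar fixed on the carriage beyond the boards, 400 mm long, 24 deep, 36 high, black end caps and two black knobs near its ends (top at 56 mm). It cannot move; it may stand askew. Origin: foot of the middle of its front face (the long upright face towards the robot). Own axes: x square to that face, away from the robot; y along the bar, to the robot's left; z up.
- push_block: Bystander: wooden push block with a raised handle, 70x160x67 mm; origin at the centre of its underside. Must stay where it is.
- wedge_block: Bystander: grey-brown wooden block, 50x124x50 mm; origin at the centre of its underside. Must stay where it is.
- sanding_block: Bystander: dark sanding block, 67x122x32 mm; origin at the centre of its underside. Must stay where it is.
- tape_measure: Bystander: yellow and black tape measure, 36x94x69 mm; origin at the centre of its underside. Must stay where it is.
- spring_clamp: Bystander: black spring clamp, 55x119x26 mm; origin at the centre of its underside. Must stay where it is.
- offcut_1: Bystander: pale wood offcut, 58x220x28 mm, lying flat; origin at the centre of its underside. Must stay where it is.
- offcut_2: Bystander: grey-brown wood offcut, 45x175x40 mm, lying flat; origin at the centre of its underside. Must stay where it is.
- stack_board_1: Bystander: board, 68x310x26 mm, lying flat under stack_board_2; origin at the centre of its underside. Must stay where it is.
- stack_board_2: Bystander: board, 66x292x25 mm, lying on stack_board_1; origin at the centre of its underside. Must stay where it is.
- stack_board_3: Bystander: board, 68x305x26 mm, lying flat; origin at the centre of its underside. Must stay where it is.

How it is judged:
On the way, in this order (a step that is already met when the one before it is completed fails the run):
1. the board has been tipped over and lies flat, taped face up (angle between board's own z axis and vertical below 0.06 rad and height (world z) of board_center below 0.016 m), for 0.2 s.
2. the board lies flush along the fence (all of step 1 and x of board_center in the frame of fence between -0.038 and -0.03 m and y of board_center in the frame of fence between -0.16 and 0.16 m and angle between the y axis of board and the y axis of fence, either way round below 0.03 rad), for 0.2 s.
At the end, for the whole second after the job is handed in: The board lies flat on the carriage (within 0.06 rad), taped face up, its far long edge within 4 mm of the fence's front face measured at mid-length and parallel to it within 0.03 rad, its centre within 160 mm of the fence's middle, at rest (all of step 2 and linear speed of board below 0.02 m/s); the robot touches nothing.
It fails at once if the board is lifted or carried: its centre rises more than 50 mm above the carriage (tipping over its edge takes it to 36 mm) (height (world z) of board_center above 0.05 m).
It fails at once if the red-taped board or another bystander is moved by more than 20 mm (distance of any of other_board, push_block, wedge_block, sanding_block, tape_measure, spring_clamp, offcut_1, offcut_2, stack_board_1, stack_board_2, stack_board_3 from where it was at the start of the episode above 0.02 m).
It also fails if it takes over 40 s, if anything falls off the work surface, if the arm or the gripper's body presses on something with over 40 N, if the wrist force passes 120 N, or if a joint passes its speed limit or range.

ROBOT

A 6-joint arm with a two-finger parallel gripper is mounted at the origin on a cart in front of the work surface, level with it; the furniture and walls round the work are solid. World frame = base frame: x ahead of the robot, y to its left, z up, the work surface at z = 0. Lengths are in m, angles in rad, forces in N, time in s.
With the tool pointing down it reaches from about 0.275 to 0.85 m from the base axis. Payload 5.2 kg.
Tool frame: the origin (TCP) lies between the finger pads; the fingertips stand 22 mm ahead of it and the grasp point (between the pads) lies 3 mm ahead of it; z points along the fingers, y is the direction in which the jaws open and shut (so a half turn about z gives the same grasp; the last joint's range is limited). The gripper opens to 85 mm and grips with 20 to 120 N. Pads are 22 mm wide; open, the fingers measure 114 mm over their backs; the gripper's body (76 mm by 85 mm) begins 54 mm behind the grasp point. The pads swing forward as they close: fully open they stand 13 mm farther back than shut.
Start: joints at [-1.346, 0.259, 1.535, -0, 1.348, -0.203], TCP at [0.228, -0.5, 0.253] pointing down, gripper open.
Joint ranges: [-3.14, 3.14], [-0.91, 2.08], [0.19, 2.58], [-1.22, 4.36], [0.22, 2.71], [-3.12, 3.12]. Speed limits (rad/s): [2.57, 2.57, 3.14, 3.14, 3.14, 3.14].

INTERFACE

Orientations are given as a 3x3 rotation matrix whose columns are the frame's x, y, z axes.
In Python, from station import bot, cams gives the robot as it stands. The module is installed in compiled form; this text tells all that it offers.
- The arm moves only by the shell command python3 -m jog 'ROWS' [OPENING]. ROWS is JSON, a list of rows, each an object with "slide": the shift along the tool's x, y, z in mm, a list of three; "twist": the turn about the tool's z in rad. In form: [{"slide": [tx, ty, tz], "twist": twist}, ...]. A call has 1 to 10 rows; each row is the pose to reach, as a shift and turn from the pose commanded when the call began, along the tool's axes at that moment; what a row does not reach only later rows make up. A row lasts 1/10 s, in which the tool goes at most 50 mm and 8.59 degrees, less where a joint would pass 70% of its speed; a pose out of reach is approached as far as the arm can. A call with a gripper value outside its range is refused whole. OPENING is the closure in counts, from 0 (fully open) to 255 (shut), set as the call begins (- or left out, the last holds). The fingers move at their own pace and stop on an object; the grip force is fixed at half the most. Time passes only in rows, so rows that repeat a pose let the fingers close. It gives the time, the measured TCP pose, the force and the opening at its end, in the units of the state.
- bot.observe(): the state, without advancing time (a new reading comes with each control period).
- cams.read_camera(name): name is "scene" or "top" or "wrist"; returns a dict with "image" (400x640x3 uint8, red, green, blue), "fx", "fy", "cx", "cy" (pixels), "view" (4x4, takes a point from world to camera coordinates). Camera axes: x right, y up, looking along -z (the intrinsics and any distortion apply to the point x, -y, -z); pixel columns grow to the right and rows downward; lengths in m; the calibration is good to about 2 mm. The wrist camera is an equidistant fisheye: a pixel r from the principal point sees the ray r / f radians off the axis. A picture is of the moment at which its call begins. There is no depth.
- bot.sign_off(): hands the job in, once; it reports no verdict.
The state is a dict: "t": time; "joint_pos": joint angles; "dq": joint speeds; "effort": joint torques, N m; "tcp_pos": TCP position; "ee_rot": TCP orientation; "wrist_force": force on the tool from outside, world axes, zero at the start; "ft_torque": the same for the moment, N m; "opening": finger opening in m.
Only numpy, scipy, OpenCV 4.12 (cv2) and the standard library are available. Lean on these libraries where they do the work, as an engineer would, in place of code of your own. Each camera call takes 0.05 s, during which the arm holds its last target.

## Working session

There is one attempt and no reset: what is moved stays moved. The work goes in short steps, Python scripts to look and compute and a shell command to move; the robot and the scene stay as the last step left them, time stands still between calls to the robot, and variables do not carry over. Pictures are saved under pics/ and viewed, and the job is handed in when it is done.

```bash
mkdir -p pics
python3 - <<'E'
from station import bot, cams
import cv2,numpy as np
s=bot.observe(); print(s['t'],s['tcp_pos'],np.round(s['ee_rot'],3).tolist(),s['opening'])
for n in ['scene','top','wrist']:
    c=cams.read_camera(n); cv2.imwrite(f'pics/{n}0.png',c['image'][:,:,::-1]); np.savez(f'{n}0.npz',**c)
    print(n,c['fx'],c['fy'],c['cx'],c['cy'],np.round(c['view'],3).tolist(),c.keys())
E
```

```text
0.0 [ 0.22809035 -0.49994057  0.25246478] [[0.91, 0.415, -0.0], [0.415, -0.91, 0.002], [0.0, -0.002, -1.0]] 0.08546819067338009
scene 398.03609721297624 398.03609721297624 316.81311476923463 202.0155200614714 [[-0.88, -0.475, 0.014, 0.477], [0.295, -0.524, 0.799, -0.139], [-0.372, 0.707, 0.601, -1.229], [0.0, 0.0, 0.0, 1.0]] dict_keys(['image', 'fx', 'fy', 'cx', 'cy', 'view'])
top 461.2739150269441 461.2739150269441 316.9730765480832 201.371414808735 [[-0.027, -1.0, 0.002, 0.112], [0.998, -0.027, 0.054, -0.483], [-0.054, 0.004, 0.999, -1.548], [0.0, 0.0, 0.0, 1.0]] dict_keys(['image', 'fx', 'fy', 'cx', 'cy', 'view'])
wrist 309.70691628693146 309.70691628693146 316.3533502880645 197.35203887051853 [[0.416, -0.91, -0.001, -0.549], [0.875, 0.4, -0.275, 0.037], [0.25, 0.113, 0.962, -0.378], [0.0, 0.0, 0.0, 1.0]] dict_keys(['image', 'fx', 'fy', 'cx', 'cy', 'view'])
```

View pics/top0.png

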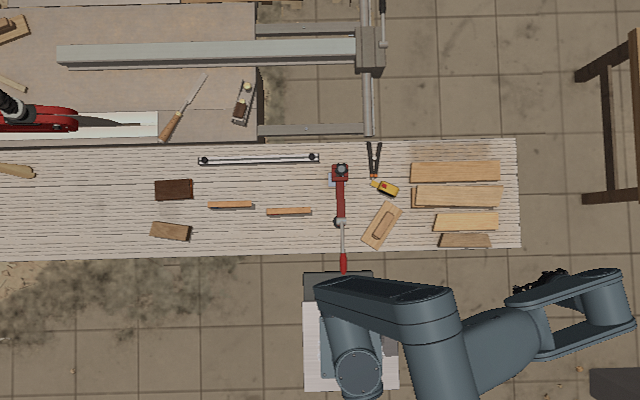

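View pics/scene0.png

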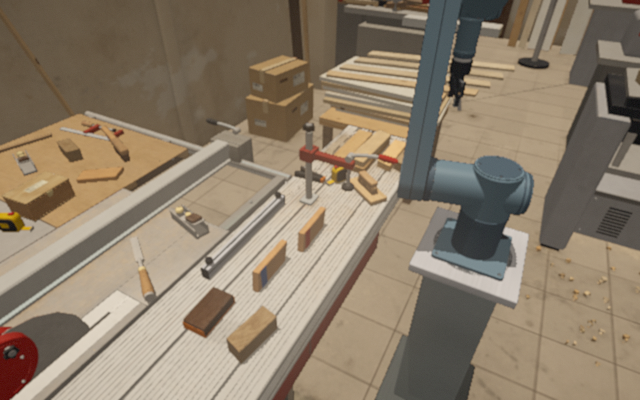

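View pics/wrist0.png

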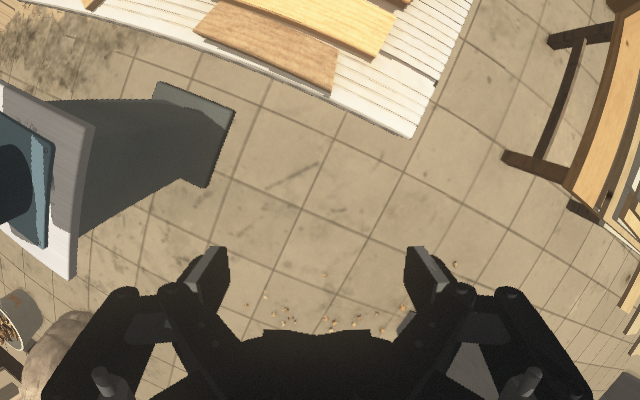

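Run:
```python
import cv2
a=cv2.imread('pics/top0.png')[140:250,140:360]; cv2.imwrite('pics/topz.png',cv2.resize(a,None,fx=3.6,fy=3.6,interpolation=cv2.INTER_CUBIC))
a=cv2.imread('pics/scene0.png')[140:360,180:400]; cv2.imwrite('pics/scenez.png',cv2.resize(a,None,fx=2.7,fy=2.7,interpolation=cv2.INTER_CUBIC))
```

```text
(no output)
```

View pics/topz.png

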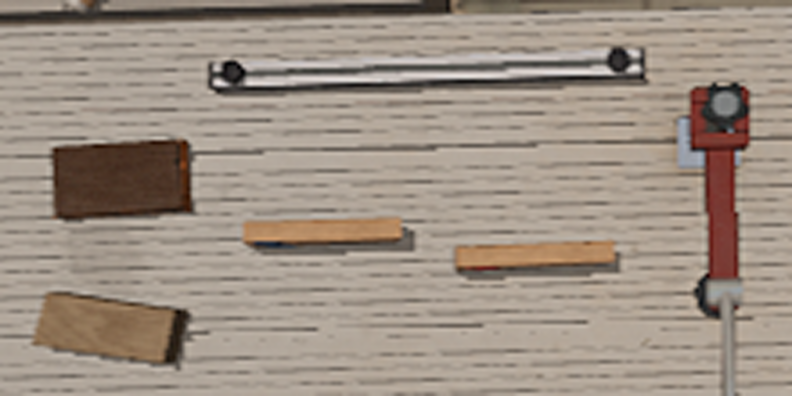

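View pics/scenez.png

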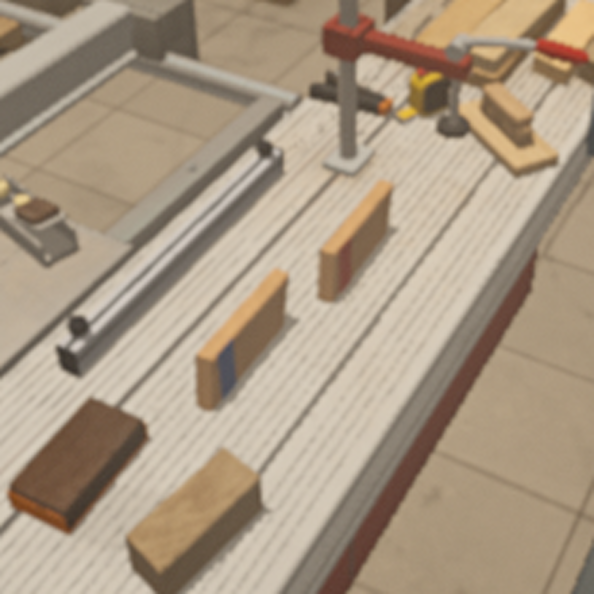

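```bash
cat > h.py <<'E'
import numpy as np,cv2
def cast(c,u,v,z):
    V=np.array(c['view'],float);R=V[:3,:3];t=V[:3,3];C=-R.T@t
    d=R.T@np.array([(u-c['cx'])/c['fx'],-(v-c['cy'])/c['fy'],-1.0])
    return C+d*(z-C[2])/d[2]
E
python3 - <<'E'
from h import *
c=dict(np.load('top0.npz')); im=c['image']
V=c['view'];print('C',-V[:3,:3].T@V[:3,3])
hsv=cv2.cvtColor(im,cv2.COLOR_RGB2HSV)
m=cv2.inRange(hsv,(8,80,120),(20,255,255))
n,l,st,ce=cv2.connectedComponentsWithStats(m)
for i in range(1,n):
    x,y,w,h,a=st[i]
    if a>100 and 195<x<330 and 190<y<225:
        pts=np.argwhere(l==i)[:,::-1].astype(np.float32)
        r=cv2.minAreaRect(pts);b=cv2.boxPoints(r);print(r,a)
        W=np.array([cast(c,u,v,.068)[:2] for u,v in b]);print(W.round(4),'centroid',cast(c,*ce[i],.068).round(4))
for u in (205,220,240,258,275,295,310): print(u,im[150:170,u].sum(1).tolist())
for u in (210,230,250): print(u,im[195:215,u].tolist())
E
```

```text
C [0.40148582 0.10489574 1.57166674]
((229.00196838378906, 203.56243896484375), (5.809663772583008, 44.13470458984375), 88.21009063720703) 248
[[0.4923 0.4584]
 [0.4929 0.3145]
 [0.4739 0.3143]
 [0.4733 0.4581]] centroid [0.4831 0.3845 0.068 ]
((288.0225524902344, 210.1543731689453), (5.755200386047363, 44.146175384521484), 88.02507019042969) 258
[[0.4652 0.2665]
 [0.4663 0.1225]
 [0.4475 0.1224]
 [0.4464 0.2662]] centroid [0.4565 0.1943 0.068 ]
205 [495, 398, 495, 508, 499, 391, 475, 89, 118, 151, 174, 117, 45, 179, 164, 208, 316, 540, 510, 435]
220 [495, 413, 505, 497, 458, 491, 428, 577, 560, 199, 276, 552, 583, 476, 121, 279, 462, 529, 506, 439]
240 [450, 411, 511, 506, 458, 509, 544, 556, 480, 229, 452, 595, 597, 79, 227, 303, 537, 510, 431, 455]
258 [386, 510, 505, 457, 500, 418, 576, 563, 210, 314, 597, 582, 258, 189, 314, 501, 513, 492, 311, 480]
275 [506, 505, 496, 382, 474, 560, 555, 405, 234, 346, 604, 595, 102, 229, 321, 533, 513, 501, 412, 519]
295 [506, 499, 478, 483, 506, 561, 525, 202, 297, 602, 604, 132, 191, 272, 305, 525, 505, 504, 450, 503]
310 [505, 508, 397, 204
[... 381 characters left out ...]
, [170, 160, 148], [168, 157, 147]]
230 [[175, 164, 152], [178, 168, 156], [176, 165, 154], [116, 107, 99], [184, 175, 164], [176, 168, 159], [161, 116, 78], [181, 137, 98], [183, 140, 101], [186, 144, 104], [192, 148, 107], [168, 126, 88], [76, 53, 38], [96, 88, 80], [93, 87, 81], [117, 110, 100], [189, 178, 166], [181, 171, 158], [167, 155, 144], [183, 173, 161]]
250 [[181, 169, 156], [176, 165, 152], [158, 148, 136], [166, 157, 145], [177, 167, 156], [169, 140, 114], [187, 139, 95], [178, 133, 92], [181, 136, 95], [189, 144, 101], [194, 147, 105], [88, 61, 42], [96, 88, 82], [100, 94, 85], [110, 101, 93], [190, 179, 166], [181, 169, 157], [139, 130, 119], [170, 159, 149], [181, 169, 157]]
```

Run:
```python
from h import *
c=dict(np.load('top0.npz')); g=c['image'].sum(2).astype(float)
def edge(u,r0,r1,lev,up):
    for r in range(r0,r1):
        a,b=g[r,u],g[r+1,u]
        if (up and a<lev<=b) or (not up and a>=lev>b): return r+(a-lev)/(a-b)
P=[]
for u in range(212,308,2):
    v=edge(u,160,167,345,False)
    if v: P.append(cast(c,u,v,.036)[:2])
P=np.array(P)
k=np.polyfit(P[:,1],P[:,0],1);r=P[:,0]-np.polyval(k,P[:,1]);ok=abs(r)<.003;k=np.polyfit(P[ok,1],P[ok,0],1)
print('fence x=',k, 'std',r.std(),'ends',cast(c,198,160.5,.036),cast(c,319,157,.036))
Q=[];S=[]
b=c['image'][:,:,0].astype(float)-c['image'][:,:,2]
for u in range(212,248,2):
    col=b[:,u]
    f=[r+(45-col[r])/(col[r+1]-col[r]) for r in range(196,206) if col[r]<45<=col[r+1]]
    n=[r+(45-col[r])/(col[r+1]-col[r]) for r in range(202,212) if col[r]>=45>col[r+1]]
    if f and n: Q.append(cast(c,u,f[0],.068)[:2]);S.append(cast(c,u,n[-1],.068)[:2])
for A in(Q,S):
    A=np.array(A);kk=np.polyfit(A[:,1],A[:,0],1);print('board',kk,'x at .386',np.polyval(kk,.386),'fence there',np.polyval(k,.386))
for v in(201,203,205): print(v,b[v,200:212],b[v,246:258])
```

```text
fence x= [-0.0067408   0.62381777] std 0.0005062275424740063 ends [0.63198482 0.49357511 0.036     ] [0.63284978 0.08827742 0.036     ]
board [0.00155986 0.49263949] x at .386 0.4932415921301813 fence there 0.6212158252081966
board [0.02214275 0.46456137] x at .386 0.4731084732724148 fence there 0.6212158252081966
201 [21. 22. 22. 21. 21. 21. 19. 28. 42. 50. 49. 48.] [86. 86. 87. 88. 92. 57. 14. 18. 18. 18. 18. 19.]
203 [20. 22. 20. 21. 21. 21. 16. 44. 88. 81. 81. 81.] [79. 80. 80. 80. 86. 58.  8. 20. 25. 23. 24. 23.]
205 [21. 22. 21. 20. 22. 20. 16. 44. 86. 82. 81. 82.] [85. 83. 84. 86. 89. 63.  8. 14. 15. 21. 24. 24.]
```

Run:
```python
from h import *
t=dict(np.load('top0.npz'));s=dict(np.load('scene0.npz'))
def ray(c,u,v):
    a=cast(c,u,v,0);b=cast(c,u,v,.5);return a,b-a
def tri(p,q):
    a,d=ray(t,*p);b,e=ray(s,*q)
    x=np.linalg.lstsq(np.c_[d,-e],b-a,rcond=None)[0];A=a+d*x[0];B=b+e*x[1];return ((A+B)/2).round(3),np.linalg.norm(A-B).round(3)
print('post top',tri((340.5,168.5),(309,124)))
print('handle end',tri((344,270),(401,162)));print('handle/ arm joint',tri((340,220),(350,165)))
for n,z,p in [('sand',.032,(192.5,198.5)),('sandTR',.032,(192,179)),('boardL',.068,(207.3,204)),('boardR',.068,(251,203)),('otherL',.068,(266.5,211)),('wedge',.05,(189,242))]: print(n,cast(t,*p,z).round(4))
R=np.array([[0.91,0.415,0],[0.415,-0.91,.002],[0,-.002,-1]])
p=np.array([.228,-.5,.2525])
for g in [(.228,-.5,.45),(.34,0,.45),(.42,.386,.45),(.42,.386,.2)]: print(g,(R.T@(np.array(g)-p)*1e3).round())
```

```text
post top (array([0.559, 0.031, 0.292]), np.float64(0.003))
handle end (array([0.264, 0.025, 0.239]), np.float64(0.021))
handle/ arm joint (array([0.414, 0.031, 0.186]), np.float64(0.008))
sand [0.5053 0.5147 0.032 ]
sandTR [0.5708 0.5155 0.032 ]
boardL [0.4836 0.4571 0.068 ]
boardR [0.483  0.3146 0.068 ]
otherL [0.4555 0.2646 0.068 ]
wedge [0.3612 0.5232 0.05  ]
(0.228, -0.5, 0.45) [   0.   -0. -198.]
(0.34, 0, 0.45) [ 309. -409. -196.]
(0.42, 0.386, 0.45) [ 542. -727. -196.]
(0.42, 0.386, 0.2) [ 542. -726.   54.]
```

```bash
python3 -m jog '[{"slide":[0,0,-200],"twist":0.14},{"slide":[0,0,-200],"twist":0.28},{"slide":[0,0,-200],"twist":0.421},{"slide":[0,0,-200],"twist":0.421},{"slide":[540,-727,-200],"twist":0.421},{"slide":[540,-727,-200],"twist":0.421},{"slide":[540,-727,-200],"twist":0.421},{"slide":[540,-727,-200],"twist":0.421},{"slide":[540,-727,-200],"twist":0.421},{"slide":[540,-727,-200],"twist":0.421}]' 0
python3 -c "
from station import bot
import numpy as np
s=bot.observe();print(s['t'],s['tcp_pos'],s['ee_rot'].round(4) if hasattr(s['ee_rot'],'round') else s['ee_rot'],s['joint_pos'])"
```

```text
t: 1.15
tcp_pos: [0.2909, -0.205, 0.4531]
ee_rot: [[1.0, 0.006, 0.0], [0.006, -1.0, 0.0], [0.0, -0.0, -1.0]]
wrist_force: [0.7, 0.5, -0.1]
opening: 0.0855
1.15 [ 0.29085445 -0.20503056  0.45308314] [[ 1.e+00  6.e-03  2.e-04]
 [ 6.e-03 -1.e+00  3.e-04]
 [ 2.e-04 -3.e-04 -1.e+00]] [-9.30976711e-01 -1.69962135e-01  1.51448725e+00  3.42266945e-04
  1.79714901e+00  6.33925614e-01]
```

```bash
python3 -m jog '[{"slide":[130,-590,0],"twist":0},{"slide":[130,-590,0],"twist":0},{"slide":[130,-590,0],"twist":0},{"slide":[130,-590,0],"twist":0},{"slide":[130,-590,0],"twist":0},{"slide":[130,-590,0],"twist":0},{"slide":[130,-590,0],"twist":0},{"slide":[130,-590,0],"twist":0},{"slide":[130,-590,0],"twist":0},{"slide":[130,-590,0],"twist":0}]' 0; python3 -m jog '[{"slide":[0,0,0],"twist":0},{"slide":[0,0,0],"twist":0}]' 0
```

```text
t: 2.15
tcp_pos: [0.395, 0.2843, 0.4532]
ee_rot: [[1.0, 0.008, 0.0], [0.008, -1.0, -0.0], [0.0, 0.0, -1.0]]
wrist_force: [2.0, -1.6, 0.8]
opening: 0.0855
t: 2.35
tcp_pos: [0.395, 0.2829, 0.4523]
ee_rot: [[1.0, 0.01, -0.002], [0.01, -1.0, -0.001], [-0.002, 0.001, -1.0]]
wrist_force: [-0.3, -0.5, 0.2]
opening: 0.0853
```

```bash
python3 -m jog '[{"slide":[25,-103,0],"twist":0},{"slide":[25,-103,0],"twist":0},{"slide":[25,-103,0],"twist":0},{"slide":[25,-103,250],"twist":0},{"slide":[25,-103,250],"twist":0},{"slide":[25,-103,250],"twist":0},{"slide":[25,-103,250],"twist":0},{"slide":[25,-103,250],"twist":0},{"slide":[25,-103,250],"twist":0},{"slide":[25,-103,250],"twist":0}]' 0
python3 - <<'E'
from station import bot, cams
import cv2,numpy as np
for n in ['wrist','top']:
    c=cams.read_camera(n); cv2.imwrite(f'pics/{n}1.png',c['image'][:,:,::-1]); np.savez(f'{n}1.npz',**c)
print(c['view'].shape,bot.observe()['ee_rot'])
E
```

```text
t: 3.35
tcp_pos: [0.4202, 0.3838, 0.2045]
ee_rot: [[1.0, 0.005, -0.0], [0.005, -1.0, -0.0], [-0.0, 0.0, -1.0]]
wrist_force: [-0.7, 0.1, 0.5]
opening: 0.0858
(4, 4) [[ 0.9999691   0.00588012  0.00521796]
 [ 0.00586475 -0.99997843  0.00295626]
 [ 0.00523523 -0.00292557 -0.99998202]]
```

View pics/wrist1.png

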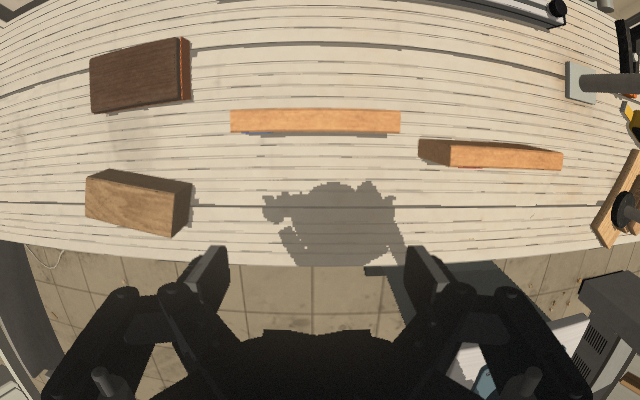

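The wrist view shows the blue-taped board's top face at columns 231–401, rows 109–133, with the red-taped one to its right. I'll measure it through the fisheye model.

```bash
cat >> h.py <<'E'
def castf(c,u,v,z):
    V=np.array(c['view'],float);R=V[:3,:3];C=-R.T@V[:3,3]
    dx,dy=u-c['cx'],v-c['cy'];r=np.hypot(dx,dy);th=r/c['fx']
    d=R.T@np.array([np.sin(th)*dx/r,-np.sin(th)*dy/r,-np.cos(th)])
    return C+d*(z-C[2])/d[2]
E
python3 - <<'E'
from h import *
c=dict(np.load('wrist1.npz'));im=c['image']
hsv=cv2.cvtColor(im,cv2.COLOR_RGB2HSV);m=cv2.inRange(hsv,(8,90,120),(20,255,255))
n,l,st,ce=cv2.connectedComponentsWithStats(m)
for i in range(1,n):
    if st[i][4]>1000: print(st[i],ce[i],castf(c,*ce[i],.068))
for nm,p in [('nl',(231,132.5)),('nr',(401,132.5)),('fl',(231,109.5)),('fr',(400.5,110.5)),]: print(nm,castf(c,*p,.068).round(4))
print('other left far',castf(c,419,139,.068),castf(c,419,160,.068),castf(c,448,143,.068), castf(c,448,166,.068))
print('fence front top right',castf(c,548,26,.036))
E
```

```text
[ 230  108  171   26 4022] [314.94455495 120.01665838] [0.48154766 0.38505231 0.068     ]
[ 446  145  118   26 2336] [504.03167808 157.78895548] [0.45576147 0.20484002 0.068     ]
[  85  177   89   61 3727] [129.47303461 205.83954924] [0.40573445 0.56903781 0.068     ]
nl [0.4722 0.456  0.068 ]
nr [0.473  0.3123 0.068 ]
fl [0.4917 0.4555 0.068 ]
fr [0.4917 0.3134 0.068 ]
other left far [0.46812215 0.29570866 0.068     ] [0.44979391 0.29451089 0.068     ] [0.46601673 0.26775511 0.068     ] [0.44536341 0.2659251  0.068     ]
fence front top right [0.61104475 0.12052511 0.036     ]
```

```bash
python3 -m jog '[{"slide":[0,-2,40],"twist":0},{"slide":[0,-2,80],"twist":0},{"slide":[0,-2,115],"twist":0},{"slide":[0,-2,130],"twist":0},{"slide":[0,-2,134],"twist":0},{"slide":[10,-2,134],"twist":0},{"slide":[20,-2,134],"twist":0},{"slide":[28,-2,134],"twist":0},{"slide":[31,-2,134],"twist":0},{"slide":[31,-2,134],"twist":0}]' 0
python3 - <<'E'
from station import bot, cams
import cv2,numpy as np
ims=[]
for n in ['wrist','scene']:
    c=cams.read_camera(n); ims.append(c['image'][:,:,::-1])
a=cv2.resize(ims[0][60:300,100:560],(800,417)); cv2.imwrite('pics/w2.png',a)
cv2.imwrite('pics/s2.png',cv2.resize(ims[1][150:330,200:420],None,fx=3,fy=3,interpolation=cv2.INTER_CUBIC))
E
```

```text
t: 4.45
tcp_pos: [0.4517, 0.3874, 0.07]
ee_rot: [[1.0, 0.006, 0.001], [0.006, -1.0, 0.001], [0.001, -0.001, -1.0]]
wrist_force: [-0.2, 0.2, -0.0]
opening: 0.0856
```

View pics/w2.png

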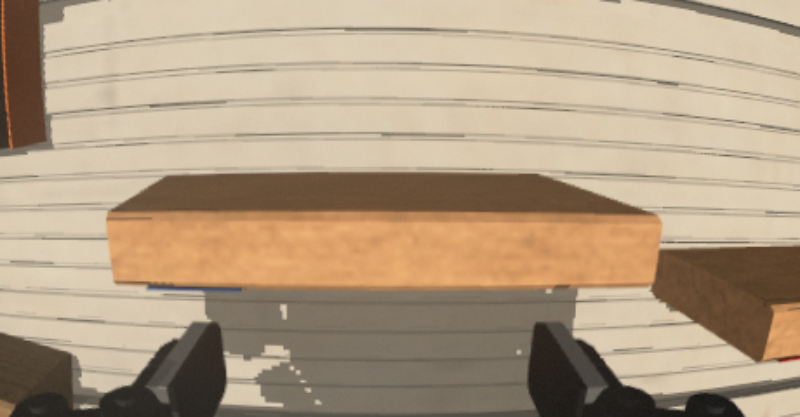

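View pics/s2.png

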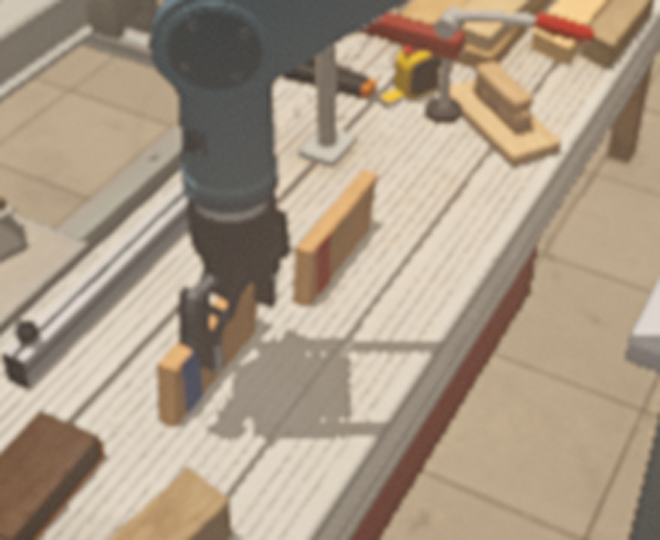

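The board still stands with the fingers just short of its near face, and the fingertips are near its top. Now a slow push.

```bash
python3 -m jog '[{"slide":[3,0,0],"twist":0},{"slide":[6,0,0],"twist":0},{"slide":[9,0,0],"twist":0},{"slide":[11,0,0],"twist":0},{"slide":[13,0,0],"twist":0},{"slide":[15,0,0],"twist":0},{"slide":[17,0,0],"twist":0},{"slide":[19,0,0],"twist":0},{"slide":[21,0,0],"twist":0},{"slide":[23,0,0],"twist":0}]' 0;  python3 -m jog '[{"slide":[2,0,0],"twist":0},{"slide":[4,0,0],"twist":0},{"slide":[6,0,0],"twist":0},{"slide":[8,0,0],"twist":0}]' 0
python3 - <<'E'
from station import bot, cams
import cv2,numpy as np
ims=[]
for n in ['wrist','scene']:
    c=cams.read_camera(n); ims.append(c['image'][:,:,::-1])
a=cv2.resize(ims[0][60:300,100:560],(800,417)); cv2.imwrite('pics/w3.png',a)
cv2.imwrite('pics/s3.png',cv2.resize(ims[1][150:330,200:420],None,fx=3,fy=3,interpolation=cv2.INTER_CUBIC))
E
```

```text
t: 5.55
tcp_pos: [0.4738, 0.3875, 0.0693]
ee_rot: [[1.0, 0.007, 0.0], [0.007, -1.0, 0.0], [0.0, -0.0, -1.0]]
wrist_force: [-0.1, 0.4, 0.8]
opening: 0.0856
t: 5.95
tcp_pos: [0.4818, 0.3875, 0.0693]
ee_rot: [[1.0, 0.007, -0.0], [0.007, -1.0, -0.0], [-0.0, 0.0, -1.0]]
wrist_force: [0.4, 0.1, -0.1]
opening: 0.0856
```

View pics/w3.png

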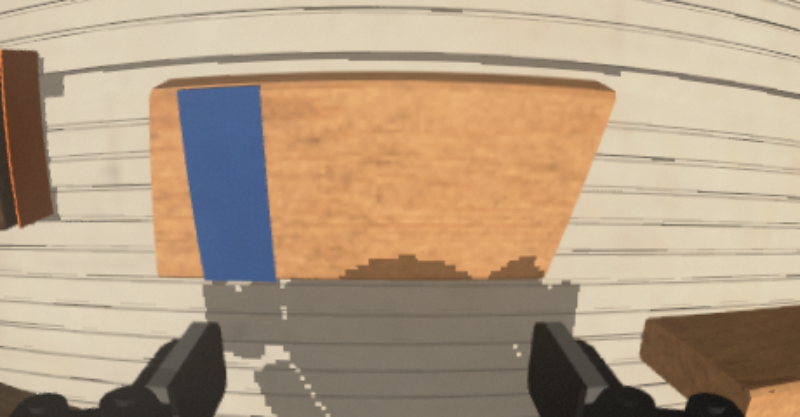

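View pics/s3.png

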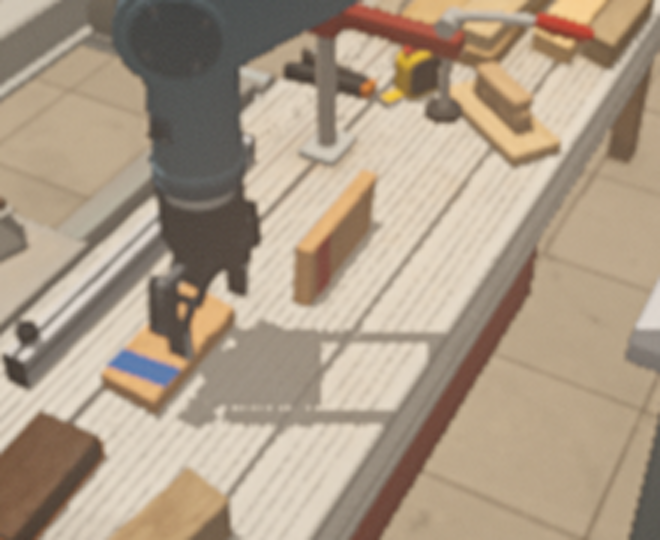

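```bash
python3 -m jog '[{"slide":[-15,0,0],"twist":0},{"slide":[-32,0,0],"twist":0},{"slide":[-32,0,0],"twist":0},{"slide":[-32,0,15],"twist":0},{"slide":[-32,0,28],"twist":0},{"slide":[-32,0,36],"twist":0},{"slide":[-32,0,39],"twist":0},{"slide":[-32,0,39],"twist":0}]' 0
python3 - <<'E'
from h import *
from station import bot, cams
c=cams.read_camera('wrist');im=c['image'];np.savez('wrist4.npz',**c)
cv2.imwrite('pics/w4.png',im[:,:,::-1])
s=cams.read_camera('scene')['image'][:,:,::-1]
cv2.imwrite('pics/s4.png',cv2.resize(s[190:310,220:340],None,fx=5,fy=5,interpolation=cv2.INTER_CUBIC))
E
```

```text
t: 6.85
tcp_pos: [0.4495, 0.387, 0.0296]
ee_rot: [[1.0, 0.007, -0.001], [0.007, -1.0, -0.001], [-0.001, 0.001, -1.0]]
wrist_force: [0.1, -0.1, -0.4]
opening: 0.0855
```

View pics/w4.png

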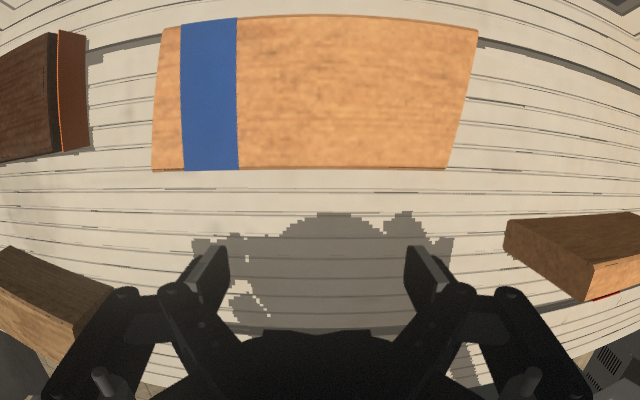

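View pics/s4.png

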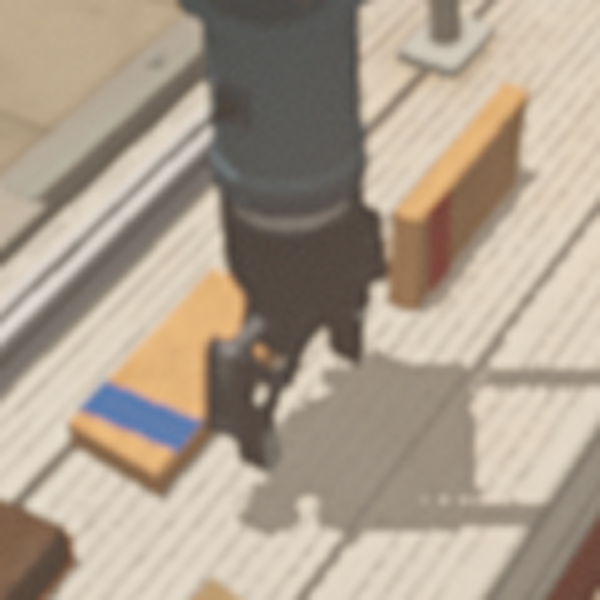

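The board lies flat with its tape up. Its near edge runs from (152,170) to (446,169), and the far corners are about (164,28) and (478,31).

```bash
python3 - <<'E'
from h import *
c=dict(np.load('wrist4.npz'))
for p in [(152,169.5),(446,168.5),(164,28),(478,31)]: print(castf(c,*p,.02).round(4))
E
python3 -m jog '[{"slide":[0,0,3],"twist":0},{"slide":[0,0,6],"twist":0},{"slide":[0,0,8],"twist":0},{"slide":[0,0,8],"twist":0}]' 0; python3 -m jog '[{"slide":[0,0,2],"twist":0},{"slide":[0,0,2],"twist":0}]' 0
```

```text
[0.4942 0.4644 0.02  ]
[0.4951 0.3286 0.02  ]
[0.5598 0.4562 0.02  ]
[0.5603 0.3142 0.02  ]
t: 7.35
tcp_pos: [0.4494, 0.3872, 0.022]
ee_rot: [[1.0, 0.007, -0.0], [0.007, -1.0, -0.0], [-0.0, 0.0, -1.0]]
wrist_force: [-0.1, 0.8, -0.7]
opening: 0.0853
t: 7.55
tcp_pos: [0.4495, 0.3872, 0.0201]
ee_rot: [[1.0, 0.007, -0.0], [0.007, -1.0, -0.0], [-0.0, 0.0, -1.0]]
wrist_force: [0.5, -0.2, -0.2]
opening: 0.0854
```

```bash
python3 -m jog '[{"slide":[8,-2,2],"twist":0},{"slide":[18,-2,2],"twist":0},{"slide":[26,-2,2],"twist":0},{"slide":[30,-2,2],"twist":0},{"slide":[33,-2,2],"twist":0},{"slide":[36,-2,2],"twist":0},{"slide":[39,-2,2],"twist":0},{"slide":[42,-2,2],"twist":0},{"slide":[46,-2,2],"twist":0},{"slide":[50,-2,2],"twist":0}]' 0; python3 -m jog '[{"slide":[4,0,0],"twist":0},{"slide":[8,0,0],"twist":0},{"slide":[12,0,0],"twist":0},{"slide":[16,0,0],"twist":0},{"slide":[20,0,0],"twist":0},{"slide":[23,0,0],"twist":0},{"slide":[26,0,0],"twist":0},{"slide":[28,0,0],"twist":0},{"slide":[30,0,0],"twist":0},{"slide":[30,0,0],"twist":0}]' 0
python3 - <<'E'
from h import *
from station import bot, cams
c=cams.read_camera('wrist');im=c['image'];np.savez('wrist5.npz',**c)
cv2.imwrite('pics/w5.png',im[:,:,::-1])
E
```

```text
t: 8.55
tcp_pos: [0.4998, 0.3897, 0.0183]
ee_rot: [[1.0, 0.007, -0.0], [0.007, -1.0, -0.0], [-0.0, 0.0, -1.0]]
wrist_force: [-0.2, 0.1, -1.5]
opening: 0.0855
t: 9.55
tcp_pos: [0.53, 0.3899, 0.0184]
ee_rot: [[1.0, 0.007, 0.001], [0.007, -1.0, 0.0], [0.001, -0.0, -1.0]]
wrist_force: [0.8, -0.9, 0.1]
opening: 0.085
```

View pics/w5.png

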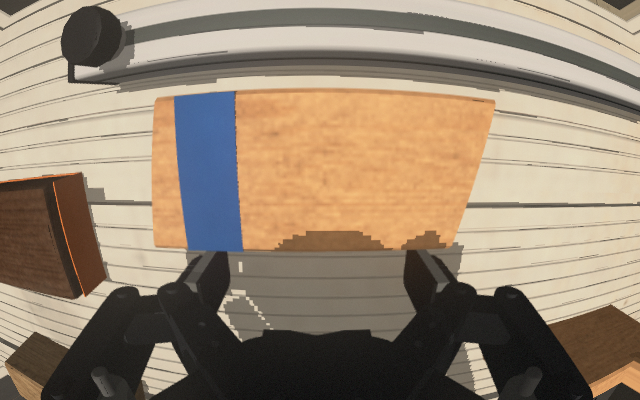

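Both fingertips are in contact with the near edge (row 250). The fence foot lies a little beyond the board's far edge (row 90 at mid-length).

Run:
```python
from h import *
c=dict(np.load('wrist5.npz'))
for u in (200,300,400):
    print(u,[(r,int(c['image'][r].sum(1)[u]) if 0 else int(c['image'][r,u].sum())) for r in range(46,100,1)])
for p in [(155,246),(450,248.5),(300,250),(155,98),(300,90),(494,102)]: print(p,castf(c,*p,.02).round(4))
for r in (50,54,58,62,66,70,74,78): print(r,castf(c,300,r,.036).round(4)[0],castf(c,300,r,0).round(4)[0])
```

```text
200 [(46, 623), (47, 621), (48, 618), (49, 623), (50, 625), (51, 617), (52, 591), (53, 463), (54, 336), (55, 441), (56, 411), (57, 315), (58, 262), (59, 258), (60, 255), (61, 257), (62, 254), (63, 222), (64, 176), (65, 202), (66, 255), (67, 251), (68, 259), (69, 260), (70, 257), (71, 317), (72, 365), (73, 355), (74, 324), (75, 312), (76, 341), (77, 359), (78, 346), (79, 321), (80, 340), (81, 361), (82, 360), (83, 356), (84, 558), (85, 618), (86, 618), (87, 619), (88, 619), (89, 619), (90, 620), (91, 618), (92, 578), (93, 465), (94, 343), (95, 333), (96, 327), (97, 331), (98, 333), (99, 329)]
300 [(46, 564), (47, 533), (48, 500), (49, 445), (50, 354), (51, 281), (52, 256), (53, 259), (54, 256), (55, 254), (56, 250), (57, 212), (58, 184), (59, 224), (60, 260), (61, 260), (62, 254), (63, 262), (64, 261), (65, 313), (66, 352), (67, 354), (68, 357), (69, 330), (70, 317), (71, 339), (72, 359), (73, 353), (74, 333), (75, 414), (76, 612), (77, 615), (78, 610), (79, 610), (80, 611), (81, 614), (82, 610), (83, 612), (84, 613), (85, 615), (86, 617), (87, 575), (88, 487), (89, 428), (90, 425), (
[... 333 characters left out ...]
 (67, 252), (68, 316), (69, 356), (70, 361), (71, 352), (72, 344), (73, 311), (74, 339), (75, 362), (76, 359), (77, 332), (78, 327), (79, 488), (80, 620), (81, 621), (82, 620), (83, 620), (84, 619), (85, 624), (86, 616), (87, 618), (88, 618), (89, 615), (90, 530), (91, 440), (92, 436), (93, 440), (94, 467), (95, 517), (96, 534), (97, 537), (98, 535), (99, 532)]
(155, 246) [0.5407 0.465  0.02  ]
(450, 248.5) [0.5412 0.3293 0.02  ]
(300, 250) [0.5416 0.3967 0.02  ]
(155, 98) [0.607 0.457 0.02 ]
(300, 90) [0.6068 0.3964 0.02  ]
(494, 102) [0.6073 0.3152 0.02  ]
50 0.6192 0.6265
54 0.6179 0.6246
58 0.6165 0.6228
62 0.6151 0.6209
66 0.6138 0.6191
70 0.6124 0.6173
74 0.6111 0.6154
78 0.6097 0.6136
```

```bash
python3 -m jog '[{"slide":[2,0,0],"twist":0},{"slide":[4,0,0],"twist":0},{"slide":[6,0,0],"twist":0},{"slide":[8,0,0],"twist":0},{"slide":[9,0,0],"twist":0},{"slide":[9,0,0],"twist":0}]' 0;for i in 1; do python3 -m jog '[{"slide":[1,0,0],"twist":0},{"slide":[1,0,0],"twist":0}]' 0; done;  python3 -m jog '[{"slide":[1,0,0],"twist":0},{"slide":[1,0,0],"twist":0}]' 0
```

```text
t: 10.2
tcp_pos: [0.5389, 0.3899, 0.0183]
ee_rot: [[1.0, 0.007, 0.0], [0.007, -1.0, 0.0], [0.0, -0.0, -1.0]]
wrist_force: [0.1, -0.7, -0.1]
opening: 0.0853
t: 10.4
tcp_pos: [0.5397, 0.3899, 0.0183]
ee_rot: [[1.0, 0.007, 0.0], [0.007, -1.0, 0.0], [0.0, -0.0, -1.0]]
wrist_force: [-0.6, -0.2, 0.6]
opening: 0.0853
t: 10.6
tcp_pos: [0.5407, 0.3899, 0.0183]
ee_rot: [[1.0, 0.007, 0.0], [0.007, -1.0, 0.0], [0.0, -0.0, -1.0]]
wrist_force: [-1.1, -0.2, -0.6]
opening: 0.0857
```

```bash
python3 -m jog '[{"slide":[1,0,0],"twist":0},{"slide":[1,0,0],"twist":0}]' 0
```

```text
t: 10.8
tcp_pos: [0.5414, 0.3899, 0.0183]
ee_rot: [[1.0, 0.007, -0.001], [0.007, -1.0, -0.0], [-0.001, 0.0, -1.0]]
wrist_force: [-1.1, -0.2, -0.1]
opening: 0.0853
```

Run:
```python
from h import *
from station import bot, cams
c=cams.read_camera('wrist');im=c['image'];np.savez('wrist6.npz',**c)
cv2.imwrite('pics/w6.png',cv2.resize(im[40:280,110:530,::-1],(800,457),interpolation=cv2.INTER_CUBIC))
```

```text
(no output)
```

View pics/w6.png

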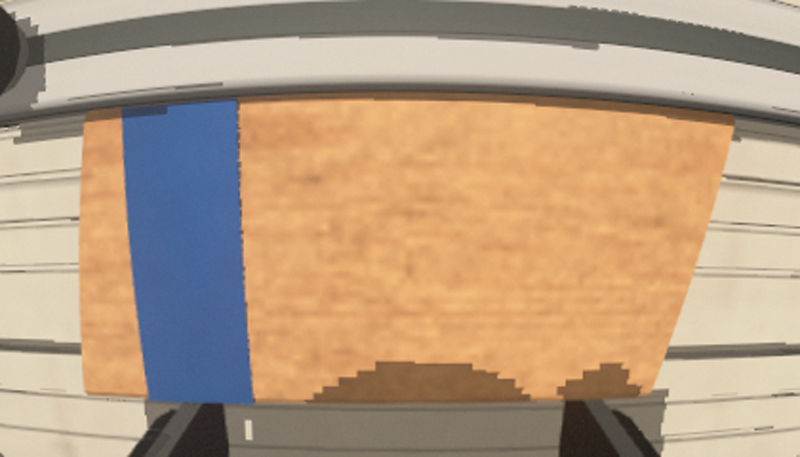

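The board's far edge is almost against the fence face (shaded rim at row ~97). I'll press on in 1 mm steps until the force rises.

```bash
python3 -m jog '[{"slide":[1,0,0],"twist":0},{"slide":[1,0,0],"twist":0}]' 0
```

```text
t: 11.05
tcp_pos: [0.5415, 0.3899, 0.0182]
ee_rot: [[1.0, 0.007, -0.002], [0.007, -1.0, -0.0], [-0.002, 0.0, -1.0]]
wrist_force: [-4.5, 0.5, 2.7]
opening: 0.0855
```

```bash
python3 -m jog '[{"slide":[1,0,0],"twist":0},{"slide":[1,0,0],"twist":0}]' 0
```

```text
t: 11.25
tcp_pos: [0.5415, 0.3899, 0.0182]
ee_rot: [[1.0, 0.007, -0.004], [0.007, -1.0, -0.001], [-0.004, 0.001, -1.0]]
wrist_force: [-7.6, 0.3, 5.0]
opening: 0.0853
```

The TCP stopped at x = 0.5415 and the force built up to 7.6 N, so the board is on the fence. Backing off, rising, and checking.

```bash
python3 -m jog '[{"slide":[-2,0,0],"twist":0},{"slide":[-6,0,0],"twist":0},{"slide":[-20,0,0],"twist":0},{"slide":[-45,0,0],"twist":0},{"slide":[-45,0,-30],"twist":0},{"slide":[-45,0,-80],"twist":0},{"slide":[-45,0,-130],"twist":0},{"slide":[-45,0,-160],"twist":0},{"slide":[-45,0,-160],"twist":0},{"slide":[-45,0,-160],"twist":0}]' 0
python3 - <<'E'
from h import *
from station import bot, cams
c=cams.read_camera('wrist');im=c['image'];np.savez('wrist7.npz',**c)
cv2.imwrite('pics/w7.png',im[:,:,::-1])
s=cams.read_camera('scene')['image'][:,:,::-1]
cv2.imwrite('pics/s7.png',cv2.resize(s[150:330,180:420],None,fx=3,fy=3,interpolation=cv2.INTER_CUBIC))
E
```

```text
t: 12.25
tcp_pos: [0.4991, 0.3897, 0.1792]
ee_rot: [[1.0, 0.007, 0.002], [0.007, -1.0, 0.001], [0.002, -0.001, -1.0]]
wrist_force: [0.3, -0.1, -0.8]
opening: 0.0855
```

View pics/w7.png

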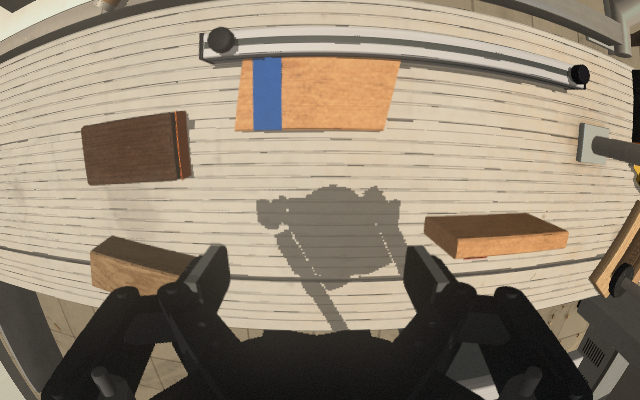

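View pics/s7.png

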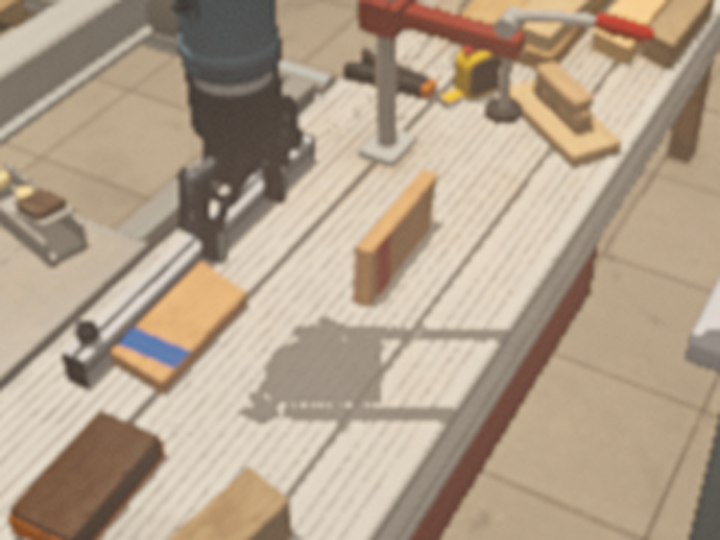

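The blue-taped board lies flush along the fence with its near edge at row ~130, and the red-taped board is still standing. One numeric check before handing in.

Run:
```python
from h import *
from station import bot
c=dict(np.load('wrist7.npz'));im=c['image'].astype(float)
b=im[:,:,0]-im[:,:,2]
A=[]
for u in list(range(242,252,2))+list(range(286,380,4)):
    r=[r+(b[r,u]-45)/(b[r,u]-b[r+1,u]) for r in range(115,140) if b[r,u]>=45>b[r+1,u]]
    if r: A.append(castf(c,u,r[-1],.02)[:2])
A=np.array(A);k=np.polyfit(A[:,1],A[:,0],1);print('near edge',k,np.polyval(k,.386))
x=np.polyval(k,.388);f=.62382-.00674*.388;print('fence face (top cam) - near edge = ',f-x,'want .068; angle diff',k[0]+.0067)
print(bot.observe()['wrist_force'])
```

```text
near edge [0.03736078 0.53498664] 0.5494078978853704
fence face (top cam) - near edge =  0.07172226054606867 want .068; angle diff 0.0440607842805355
[ 0.31716273  0.40888019 -0.46329281]
```

The near-edge fit gives 0.044 rad against the fence, which disagrees with the picture. Checking for outliers, and measuring the fence in the same image.

Run:
```python
from h import *
from station import cams
c=cams.read_camera('wrist');np.savez('wrist8.npz',**c);im=c['image'].astype(float)
cv2.imwrite('pics/w8.png',cv2.resize(c['image'][20:150,200:430,::-1],(800,452),interpolation=cv2.INTER_CUBIC))
b=im[:,:,0]-im[:,:,2];g=im.sum(2)
for u in range(240,384,8):
    r=[r+(b[r,u]-45)/(b[r,u]-b[r+1,u]) for r in range(110,140) if b[r,u]>=45>b[r+1,u]]
    rf=[r+(45-b[r,u])/(b[r+1,u]-b[r,u]) for r in range(45,75) if b[r+1,u]>=45>b[r,u]]
    print(u,np.round(r,2),castf(c,u,r[-1],.02)[:2].round(4) if r else '',np.round(rf,2))
    
for u in range(206,420,20): print(u,g[40:66,u].astype(int).tolist())
```

```text
240 [129.32] [0.5508 0.4582] [58.4]
248 [128.92] [0.551  0.4507] [55.89]
256 []  []
264 []  []
272 []  []
280 [116.48] [0.5617 0.4214] [54.85]
288 [128.06] [0.5512 0.4143] [53.46]
296 [127.88] [0.5513 0.4071] [53.21]
304 [127.86] [0.5513 0.4   ] [53.13]
312 [127.89] [0.5513 0.3929] [53.]
320 [127.92] [0.5513 0.3858] [52.93]
328 [127.92] [0.5514 0.3787] [53.27]
336 [127.73 130.5 ] [0.5492 0.3715] [53.32]
344 [128.5  135.07] [0.5452 0.3643] [53.57]
352 [130. 133.] [0.5472 0.3571] [53.71]
360 [128.76 131.   135.5 ] [0.5452 0.3498] [53.93]
368 [128.91 135.67 138.  ] [0.5431 0.3425] [54.5]
376 [128.88 138.33] [0.543  0.3351] [54.81]
206 [176, 177, 217, 219, 260, 418, 579, 627, 632, 628, 632, 631, 633, 609, 508, 365, 253, 239, 189, 165, 336, 548, 578, 372, 596, 511]
226 [188, 168, 163, 151, 163, 150, 156, 159, 251, 360, 359, 354, 327, 277, 246, 244, 196, 222, 248, 251, 333, 321, 332, 334, 341, 342]
246 [300, 390, 563, 632, 635, 636, 634, 631, 631, 643, 337, 433, 249, 247, 228, 199, 261, 261, 352, 469, 479, 480, 477, 470, 457, 443]
266 [451, 598, 632, 636, 636, 641, 636, 639, 617, 441, 402,
[... 320 characters left out ...]
 481, 487, 500, 512, 514]
326 [620, 626, 631, 629, 625, 630, 630, 599, 502, 371, 251, 251, 211, 231, 274, 427, 495, 497, 501, 511, 506, 495, 479, 469, 464, 481]
346 [338, 552, 623, 620, 625, 620, 622, 621, 527, 435, 254, 246, 235, 195, 271, 357, 519, 532, 521, 520, 518, 520, 512, 511, 514, 518]
366 [441, 600, 622, 622, 619, 622, 618, 621, 609, 507, 397, 249, 248, 214, 223, 274, 406, 496, 495, 498, 496, 495, 489, 487, 497, 505]
386 [294, 389, 554, 617, 608, 607, 618, 616, 616, 618, 518, 423, 252, 239, 217, 198, 256, 367, 489, 497, 489, 493, 484, 471, 473, 484]
406 [286, 287, 294, 452, 598, 613, 614, 613, 613, 612, 618, 526, 381, 347, 239, 236, 186, 224, 243, 243, 324, 336, 321, 310, 323, 331]
```

View pics/w8.png

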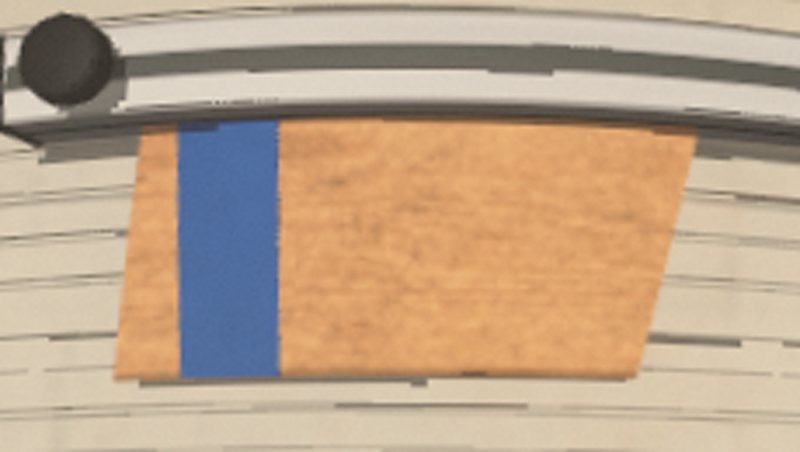

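```bash
python3 -c "
from station import bot
print(bot.observe()['t'],bot.observe()['wrist_force']);print(bot.sign_off())"
```

```text
12.4 [ 0.77345888 -0.01051767  0.03929959]
the job is handed in; nothing more can be done
None
```

I tipped the blue-taped board over with the open fingertips near its top edge. It fell flat with the tape up, and I pushed it about 58 mm forward, both fingers on its near edge, until it met the fence. I handed the job in at about 12.4 s of the 40 s allowed; it gave no verdict.

- **Contact with the fence:** the TCP stopped at x = 0.5415 while the push force rose to 7.6 N. I then backed straight off and raised the gripper, so it was touching nothing at hand-in.
- **Position check:** the cameras put the board's near edge about 70 mm from the fence face. 68 mm is exactly flush, and the calibration is good to about 2 mm.
- **Angle check:** my first edge fit gave 0.044 rad against the fence, over the 0.03 limit. It was thrown off by stray edge pixels. I estimated the angle again by eye from the good points, without a new fit, and got about 0.005 rad or less.
- **Other things:** the last pictures show the red-taped board still standing and nothing visibly displaced; I did not re-measure the bystanders' positions.

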